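Put the chalk tray away under the shelf

TASK

Put the chalk tray with the red handle away: slide it, nose first, under the low wooden shelf into the free bay, the one with the red disc above it, fully home against the stop at the back, lying flat on the table and straight in the bay. Leave the yellow-handled and blue-handled trays where they are.

Things in the scene. Friction and masses are not known exactly. Their poses are not given: they have to be found in the camera images.
- red_tray: tray to put away: open wooden box 100 long x 70 wide x 45 mm high, chalks inside, 0.13-0.24 kg. Its handle is a red upright fin 14 mm thick, 8 to 60 mm above the table, standing out from the front panel at x = -50 to -105 mm, y = 0, faces along y. Origin: centre of the box's underside. x points from handle to nose (the end that goes in first), z up. Starts near the yellow one, nose roughly to the shelf.
- yellow_tray: same tray and axes as the red one, with a yellow handle; stands on the table 140 to 210 mm to one side of the red tray. Stays where it is.
- blue_tray: same tray and axes, with a blue handle, already home in the other bay (centres 112 mm apart). Both bays are alike: 94 mm wide, 62 mm high under the board, with the bare table as floor, side rails 25 mm high with corner posts up to the board, and at the back a stop strip 25 mm high. The shelf is fixed. Stays where it is.
- marker: red disc, 36 mm wide, 3 mm thick, fixed on the plywood shelf over the free bay. Origin: its underside's centre, on the board's top, 78 mm above the table. x: level, the way into the bay; y: across it (bay centre y = 0); z up. Board's front edge and mouth at x = -49 mm, stop face at x = +51 mm: a tray fully home has its origin at x = +1, y = 0, z = -78 mm, same axes, handle outside.

How it is judged (in metres and radians):
On the way:
1. the nose of the red-handled tray is in the mouth of the free bay, under the shelf (x of red_tray in the frame of marker between -0.09 and -0.012 m and y of red_tray in the frame of marker between -0.025 and 0.025 m and z of red_tray in the frame of marker below -0.06 m).
At the end, for the whole second after the job is handed in: The red-handled tray lies in the free bay under the red disc, nose within 12 mm of the stop, within 20 mm of the bay's centre line, straight to 12 degrees, flat on the table (within 8 mm and 6 degrees) and at rest; the other two trays have moved less than 30 mm (x of red_tray in the frame of marker between -0.011 and 0.008 m and y of red_tray in the frame of marker between -0.02 and 0.02 m and height (world z) of red_tray below 0.008 m and angle between red_tray's own z axis and vertical below 0.1 rad and angle between the x axis of red_tray and the x axis of marker, either way round below 0.21 rad and linear speed of red_tray below 0.02 m/s); the robot touches nothing.
It fails at once if the yellow-handled tray is moved by more than 30 mm (distance of yellow_tray from where it was at the start of the episode above 0.03 m).
It fails at once if the blue-handled tray is moved by more than 30 mm (distance of blue_tray from where it was at the start of the episode above 0.03 m).
It also fails if it takes over 43 s, if anything falls off the work surface, if the arm or the gripper's body presses on something with over 40 N, if the wrist force passes 120 N, or if a joint passes its speed limit or range.

ROBOT

A 6-joint arm with a two-finger parallel gripper is mounted at the origin on the work surface. World frame = base frame: x ahead of the robot, y to its left, z up, the work surface at z = 0. Lengths are in mm, angles in rad, forces in N, time in s.
With the tool pointing down it reaches from about 350 to 975 mm from the base axis. Payload 7.1 kg.
Tool frame: the origin (TCP) lies at the very end of the fingers, on their centre line; the grasp point (between the pads) lies 19 mm behind it; z points along the fingers, y is the line along which they close (so a half turn about z gives the same grasp; the last joint's range is limited). The gripper opens to 88 mm and grips with 3 to 60 N. Pads are 20 mm wide; open, the fingers measure 115 mm over their backs; the gripper's body (75 mm by 178 mm) begins 61 mm behind the grasp point.
Start: joints at [1.286, 0.423, 1.63, -0, 1.089, -0.019], TCP at [164.144, 603.043, 222.675] pointing down, gripper open.
Joint ranges: [-3, 3], [-0.9, 2.11], [0.09, 2.58], [-1.31, 4.45], [0.11, 2.69], [-2.54, 2.54]. Speed limits (rad/s): [2.39, 2.39, 3.01, 3.14, 3.14, 3.14].

INTERFACE

Orientations are given as a rotation vector (axis times angle).
In Python, from workcell import sensors, imaging, close_job gives the robot as it stands. The module is installed in compiled form; this text tells all that it offers.
- The arm moves only by the tool servo_tool, never from a script. Its argument "steps" is a list of rows, each a list of 3 entries, a list of its own where there are three numbers: the shift along the world's x, y, z in m, then the turn, a rotation vector about the world's x, y, z in degrees, then the opening, from -1 (shut) to 1 (fully open). A call has exactly 8 rows; each row shifts and turns the commanded pose from where the row before left it; what a row does not reach is not made up. A row lasts 1/12 s, in which the tool goes at most 41.7 mm and 7.16 degrees, less where a joint would pass 70% of its speed; a pose out of reach is approached as far as the arm can. A call is refused whole if a number of a shift passes 0.0417 or a number of a turn 7.16, either way. A call with a gripper value outside its range is refused whole. The fingers move at their own pace and stop on an object; the grip force is fixed at half the most. Time passes only in rows, so rows that do not move let the fingers close, or fill a call up. It gives the time, the measured TCP pose, the force, the opening and the grip force at its end, in the units of the state.
- sensors.get_obs(): the state, without advancing time (a new reading comes with each control period).
- imaging.get_image(name): name is "scene" or "top"; returns a dict with "color" (400x640x3 uint8, blue, green, red), "range_z" (400x640 float32, mm along the optical axis (not along the pixel's ray), 0 where there is no reading), "vertical_fov" (degrees; the focal length in pixels is half the picture's height over the tangent of half this angle, whatever the lens; pixels are square), "cx", "cy" (the principal point, pixels), "k1" (the pictures are not rectified: a ray, as slopes to the right and down, at radius r is drawn at 1 + k1 r^2 times it, then the intrinsics apply), "rvec" (rotation vector, rad) and "tvec" (3), from world to camera coordinates, as OpenCV has them. Camera axes: x right, y down, z forward; pixel columns grow to the right and rows downward; lengths in mm; the calibration is good to about 2 mm. A picture is of the moment at which its call begins.
- close_job(): hands the job in; it is judged then, once.
The state is a dict: "t": time; "qpos": joint angles; "qvel": joint speeds; "joint_torque": joint torques, N m; "ee_pos": TCP position; "orientation": TCP orientation; "ft_force": force on the tool from outside, world axes, zero at the start; "moment": the same for the moment, N m; "width": finger opening in mm; "grasp_force": force on a finger pad.
Only numpy, scipy, OpenCV 4.12 (cv2) and the standard library are available. Lean on these libraries where they do the work, as an engineer would, in place of code of your own. Each camera call takes 0.05 s, during which the arm holds its last target. There are 200 camera calls.

## Working session

There is one attempt and no reset: what is moved stays moved. The work goes in short steps, Python scripts to look and compute and a tool call to move; the robot and the scene stay as the last step left them, time stands still between calls to the robot, and variables do not carry over. Pictures are saved under pics/ and viewed, at most 10 in all, crops included, and the job is handed in when it is done.

Besides the shell and the picture viewer there is one more tool, called after ">>>" as name([rows], argument=value, ...), one row to a line, values as JSON. servo_tool: Moves the arm, as the interface text tells. Its arguments: {"type":"object","properties":{"steps":{"type":"array"}},"required":["steps"]}

```bash
mkdir -p pics
cat > h.py <<'E'
import numpy as np, cv2
from workcell import sensors, imaging, close_job
def cam(n):
    d=imaging.get_image(n); f=200/np.tan(np.radians(d['vertical_fov'])/2)
    d['f']=f; d['R']=cv2.Rodrigues(np.array(d['rvec'],float))[0]; d['t']=np.array(d['tvec'],float).ravel(); return d
def rays(d,uv):
    p=(np.asarray(uv,float).reshape(-1,2)-[d['cx'],d['cy']])/d['f']; q=p.copy()
    for _ in range(20): q=p/(1+d['k1']*(q**2).sum(1,keepdims=True))
    return np.c_[q,np.ones(len(q))]
def onplane(d,uv,z):
    r=rays(d,uv)@d['R']; c=-d['R'].T@d['t']; return c+r*((z-c[2])/r[:,2])[:,None]
def depth(d,uv):
    uv=np.asarray(uv).reshape(-1,2); Z=d['range_z'][uv[:,1],uv[:,0]]; k=Z>0
    return (rays(d,uv[k])*Z[k,None]-d['t'])@d['R']
def mask(d,c):
    h=cv2.cvtColor(d['color'],cv2.COLOR_BGR2HSV).astype(int); H,S,V=h[...,0],h[...,1],h[...,2]
    k=(S>130)&(V>60)
    return k&{'red':(H<7)|(H>172),'yellow':(H>22)&(H<35),'blue':(H>100)&(H<130)}[c]
E
python3 - <<'E'
from h import *
o=sensors.get_obs();print(o)
for n in('scene','top'):
    d=cam(n); cv2.imwrite(f'pics/{n}0.png',d['color']); print(n,d['f'],d['k1'],-d['R'].T@d['t'])
    for c in('red','yellow','blue'):
        m=mask(d,c).astype(np.uint8); k,l,s,ce=cv2.connectedComponentsWithStats(m)
        for i in range(1,k):
            if s[i,4]>40:
                v,u=np.where(l==i); P=depth(d,np.c_[u,v]); print(c,s[i],ce[i].round(),np.median(P,0).round() if len(P) else 0,np.percentile(P,[3,97],axis=0).round().tolist() if len(P) else 0)
E
```

```text
{'t': 0.0, 'qpos': array([ 1.28599759e+00,  4.23821252e-01,  1.63069009e+00, -1.48833831e-05,
        1.08859143e+00, -1.89996288e-02]), 'qvel': array([-0.00030385, -0.00055949, -0.00155665, -0.00025865, -0.00014085,
        0.00186198]), 'joint_torque': array([ 1.37778756e-03, -5.44634950e+01, -2.73659045e+01,  6.43278728e-02,
        2.28077034e-02, -9.29457838e-05]), 'ee_pos': array([163.99809671, 602.52451572, 221.91388935]), 'orientation': array([-4.16248867e-01, -3.11367660e+00,  2.34775509e-03]), 'ft_force': array([0.4422331 , 0.24789679, 0.08810642]), 'moment': array([-0.03899829,  0.02043786, -0.04404808]), 'grasp_force': 0.0, 'width': 87.91738897904999}
scene 432.7244668353517 -0.03676031749692559 [1203.17320571  278.37316018  719.78401561]
red [253 171  22   7  56] [264. 174.] [ 427. -208.   23.] [[418.0, -238.0, 20.0], [432.0, -180.0, 26.0]]
red [176 196  23  21 322] [186. 205.] [ 622. -313.   46.] [[609.0, -335.0, 11.0], [626.0, -286.0, 60.0]]
red [207 211  26   7  86] [220. 214.] [ 602. -235.   23.] [[592.0, -265.0, 19.0], [608.0, -206.0, 26.0]]
red [394 237  18  13 169
[... 1973 characters left out ...]
87. 232.] [ 444. -286.   61.] [[437.0, -312.0, 53.0], [451.0, -263.0, 64.0]]
blue [614  64  17  13 143] [622.  70.] [ 777. -610.   31.] [[761.0, -627.0, 28.0], [787.0, -597.0, 34.0]]
blue [626  86  14  22 218] [634.  96.] [ 717. -627.   31.] [[696.0, -641.0, 28.0], [735.0, -615.0, 34.0]]
blue [431 140  32   9 147] [446. 144.] [ 623. -234.   26.] [[616.0, -262.0, 19.0], [631.0, -203.0, 29.0]]
blue [251 207  30  16 219] [265. 219.] [476. 122.  60.] [[470.0, 96.0, 44.0], [487.0, 148.0, 63.0]]
blue [423 222  33   7 169] [439. 225.] [ 462. -208.   26.] [[458.0, -237.0, 22.0], [467.0, -178.0, 29.0]]
blue [189 279   9  10  74] [193. 284.] [359. 270.   1.] [[351.0, 263.0, -2.0], [368.0, 278.0, 4.0]]
```

View pics/scene0.png

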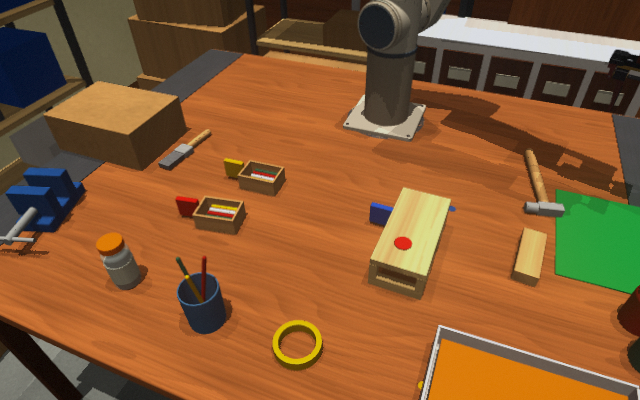

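View pics/top0.png

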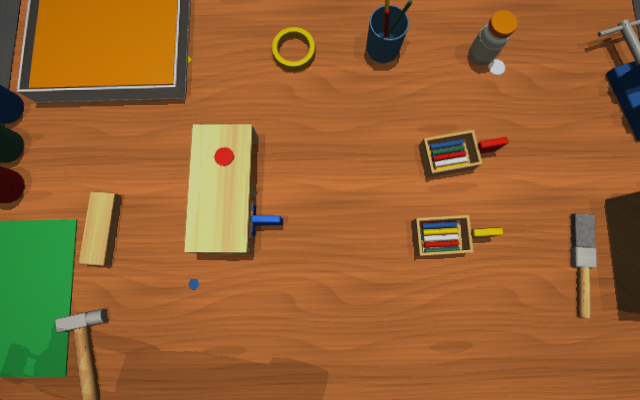

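The scene view shows the red tray at about (215,212), yellow at (262,176), and the shelf at (410,240) with the red disc at (402,243). In the top view, the red fin is at (493,142), the disc at (224,156), the blue fin at (265,219) and the yellow tray at (445,235). The mouth faces the right of the picture, so the way in is roughly world +y. The next step is to measure the tray and bay axes.

```bash
cat >> h.py <<'E'
def cloud(d):
    v,u=np.mgrid[:400,:640]; uv=np.c_[u.ravel(),v.ravel()]; Z=d['range_z'].ravel()
    P=(rays(d,uv)*Z[:,None]-d['t'])@d['R']; P[Z<=0]=np.nan; return P.reshape(400,640,3)
def rect(Q):
    r=cv2.minAreaRect(Q[:,:2].astype(np.float32)); return [np.round(x,1) for x in (r[0],r[1],r[2])]
def axis(Q):
    c=Q.mean(0); w=np.linalg.svd(Q[:,:2]-c[:2],full_matrices=False)[2][0]; w=w*np.sign(w[1]); return c.round(1),np.degrees(np.arctan2(w[1],w[0])).round(2)
def handle(d,c,x,y,zt=60,r=70):
    P=cloud(d); k=mask(d,c)&(abs(P[...,0]-x)<r)&(abs(P[...,1]-y)<r)&(P[...,2]>zt-7)
    v,u=np.where(k); Q=onplane(d,np.c_[u,v],zt); return Q
def blob(d,k,z):
    n,l,s,ce=cv2.connectedComponentsWithStats(k.astype(np.uint8)); i=1+np.argmax(s[1:,4]); v,u=np.where(l==i)
    return onplane(d,np.c_[u,v],z)
E
python3 - <<'E'
from h import *
for n in('top','scene'):
    d=cam(n); P=cloud(d); X,Y,Z=P[...,0],P[...,1],P[...,2]
    print(n)
    k=(X>400)&(X<690)&(Y>80)&(Y<280)&(Z>70)&(Z<90); B=blob(d,k,78); print('board',rect(B))
    m=mask(d,'red')&(Z>70)&(Z<90)&(abs(X-592)<40); v,u=np.where(m); print('marker',onplane(d,np.c_[u,v],81).mean(0).round(1))
    for c,x,y in(('red',614,-312),('yellow',444,-286),('blue',478,122)):
        Q=handle(d,c,x,y,r=45); print(c,len(Q),axis(Q),rect(Q))
    for nm,x,y in(('red',600,-238),('yel',455,-208)):
        k=(abs(X-x)<65)&(abs(Y-y)<65)&(Z>38)&(Z<50)&~mask(d,'red')&~mask(d,'yellow'); B=blob(d,k,45); print(nm,'rim',rect(B))
E
```

```text
top
board [array([535.7, 204. ]), array([112.6, 237.8]), np.float64(88.3)]
marker [591.1 195.7  81. ]
red 200 (array([ 614.5, -313.4,   60. ]), np.float64(99.59)) [array([ 613.7, -313.5]), array([15.4, 55.3]), np.float64(9.3)]
yellow 206 (array([ 444.2, -286.6,   60. ]), np.float64(92.79)) [array([ 444.1, -286.9]), array([13.3, 53.8]), np.float64(2.3)]
blue 202 (array([476.2, 121.9,  60. ]), np.float64(87.6)) [array([476.8, 121.1]), array([53.6, 13. ]), np.float64(88.9)]
red rim [array([ 604.3, -243.4]), array([ 72. , 115.5]), np.float64(9.4)]
yel rim [array([ 441.9, -211.3]), array([ 70.5, 105.4]), np.float64(2.1)]
scene
board [array([542. , 208.3]), array([112.5, 244. ]), np.float64(88.3)]
marker [591.8 231.5  81. ]
red 116 (array([ 620.5, -306.6,   60. ]), np.float64(97.1)) [array([ 620.6, -305.8]), array([18.7, 56.7]), np.float64(8.4)]
yellow 45 (array([ 447.5, -282.1,   60. ]), np.float64(93.22)) [array([ 447.5, -282.9]), array([10.2, 49. ]), np.float64(2.9)]
blue 87 (array([481.1, 124.1,  60. ]), np.float64(89.1)) [array([481.2, 124. ]), array([49.1, 13.7]), np.float64(88.1)]
red rim [array([ 608.2, -234.1]), array([ 76.6, 108. ]), np.float64(9.5)]
yel rim [array([ 448. , -213.1]), array([ 78. , 122.2]), np.float64(2.7)]
```

>>> servo_tool([
  [[0.018,-0.0365,0],[0,0,-2.7],1],
  [[0.018,-0.0365,0],[0,0,-2.7],1],
  [[0.018,-0.0365,0],[0,0,-2.7],1],
  [[0.018,-0.0365,0],[0,0,-2.7],1],
  [[0.018,-0.0365,0],[0,0,-2.7],1],
  [[0.018,-0.0365,0],[0,0,-2.7],1],
  [[0.018,-0.0365,0],[0,0,-2.7],1],
  [[0.018,-0.0365,0],[0,0,-2.7],1],
])

```text
t: 0.87
ee_pos: [308.4, 309.2, 222.7]
orientation: [0.995, 2.98, 0.0]
ft_force: [1.0, 0.4, 0.5]
width: 87.9
grasp_force: 0.0
```

>>> servo_tool([
  [[0.018,-0.0365,0],[0,0,-2.7],1],
  [[0.018,-0.0365,0],[0,0,-2.7],1],
  [[0.018,-0.0365,0],[0,0,-2.7],1],
  [[0.018,-0.0365,0],[0,0,-2.7],1],
  [[0.018,-0.0365,0],[0,0,-2.7],1],
  [[0.018,-0.0365,0],[0,0,-2.7],1],
  [[0.018,-0.0365,0],[0,0,-2.7],1],
  [[0.018,-0.0365,0],[0,0,-2.7],1],
])

```text
t: 1.53
ee_pos: [452.6, 17.0, 222.9]
orientation: [1.537, 2.74, 0.0]
ft_force: [0.9, 0.2, 0.3]
width: 88.0
grasp_force: 0.0
```

>>> servo_tool([
  [[0.018,-0.0365,0],[0,0,-2.7],1],
  [[0.018,-0.0365,0],[0,0,-2.7],1],
  [[0.018,-0.0365,0],[0,0,-2.7],1],
  [[0.018,-0.0365,0],[0,0,-2.7],1],
  [[0.018,-0.0365,0],[0,0,-2.7],1],
  [[0.018,-0.0365,0],[0,0,-2.7],1],
  [[0.018,-0.0365,0],[0,0,-2.7],1],
  [[0,0,0],[0,0,0],1],
])

```text
t: 2.2
ee_pos: [580.8, -242.5, 222.6]
orientation: [1.968, 2.444, -0.0]
ft_force: [-1.1, 1.3, -0.5]
width: 87.9
grasp_force: 0.0
```

>>> servo_tool([
  [[0.0175,-0.0365,0],[0,0,-1.5],1],
  [[0.0175,-0.0365,0],[0,0,-1.4],1],
  [[0,0,-0.035],[0,0,0],1],
  [[0,0,-0.035],[0,0,0],1],
  [[0,0,-0.035],[0,0,0],1],
  [[0,0,-0.025],[0,0,0],1],
  [[0,0,0],[0,0,0],1],
  [[0,0,0],[0,0,0],1],
])

```text
t: 2.87
ee_pos: [612.2, -308.8, 91.4]
orientation: [-2.022, -2.4, 0.001]
ft_force: [-0.2, -0.0, 1.2]
width: 88.0
grasp_force: 0.0
```

Run:
```python
from h import *
print(sensors.get_obs()['ee_pos'])
d=cam('scene'); cv2.imwrite('pics/s1.png',cv2.resize(d['color'][130:290,120:360],None,fx=3,fy=3))
```

```text
[ 612.18922766 -308.78476797   91.38572746]
```

View pics/s1.png

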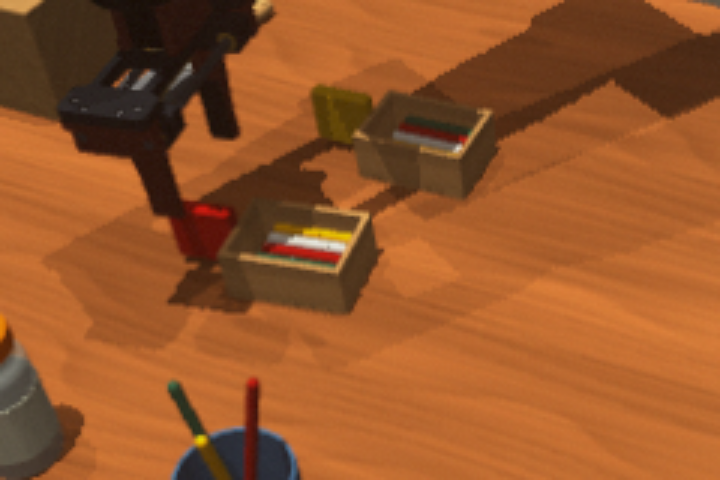

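The crop shows the fingers astride and above the red fin at about (205,230), with nothing in the way. I'll descend and grip.

>>> servo_tool([
  [[0.003,-0.007,-0.02],[0,0,0],1],
  [[0,0,-0.025],[0,0,0],1],
  [[0,0,-0.015],[0,0,0],1],
  [[0,0,-0.009],[0,0,0],1],
  [[0,0,0],[0,0,0],1],
  [[0,0,0],[0,0,0],0],
  [[0,0,0],[0,0,0],-0.5],
  [[0,0,0],[0,0,0],-1],
])

```text
t: 3.58
ee_pos: [617.1, -316.8, 25.2]
orientation: [2.023, 2.401, 0.001]
ft_force: [-0.5, -0.6, -0.7]
width: 71.2
grasp_force: 0.0
```

>>> servo_tool([
  [[0,0,0],[0,0,0],-1],
  [[0,0,0],[0,0,0],-1],
  [[0,0,0],[0,0,0],-1],
  [[0,0,0],[0,0,0],-1],
  [[0,0,0],[0,0,0],-1],
  [[0,0,0],[0,0,0],-1],
  [[0,0,0],[0,0,0],-1],
  [[0,0,0],[0,0,0],-1],
])

```text
t: 4.25
ee_pos: [616.1, -316.4, 23.6]
orientation: [-2.024, -2.402, 0.0]
ft_force: [-0.5, 0.3, -0.7]
width: 17.8
grasp_force: 0.0
```

Run:
```python
from h import *
o=sensors.get_obs();print(o['ee_pos'],o['orientation'],o['width'],o['ft_force'])
d=cam('top'); P=cloud(d); X,Y,Z=P[...,0],P[...,1],P[...,2]
k=(abs(X-605)<65)&(Y>-290)&(Y<-165)&(Z>38)&(Z<50)&~mask(d,'red'); B=blob(d,k,45); print(rect(B),B.min(0),B.max(0))
cv2.imwrite('pics/t1.png',cv2.resize(d['color'][90:250,380:560],None,fx=3,fy=3))
```

```text
[ 616.10932545 -316.43725098   23.61162123] [-2.02413454e+00 -2.40244909e+00  3.01413951e-05] 17.8113135533101 [-0.52674488  0.34140945 -0.67044169]
[array([ 603.2, -237.3]), array([ 71.8, 103. ]), np.float64(8.9)] [ 559.96568455 -290.59776042   45.        ] [ 644.56108277 -181.95065682   45.        ]
```

View pics/t1.png

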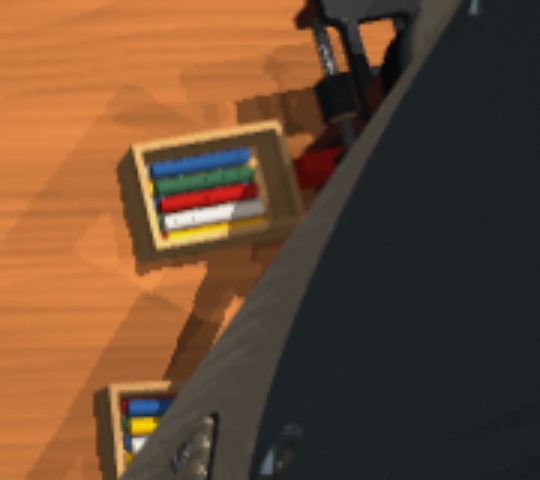

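The crop shows the box rim at about (215,190) and the fingers around the red fin at (330,165). The gripper is still closing, at 17.8 mm.

>>> servo_tool([
  [[0,0,0],[0,0,0],-1],
  [[0,0,0],[0,0,0],-1],
  [[0,0,0],[0,0,0],-1],
  [[0,0,0.002],[0,0,0],-1],
  [[0,0,0.002],[0,0,0],-1],
  [[0,0,0],[0,0,0],-1],
  [[0,0,0],[0,0,0],-1],
  [[0,0,0],[0,0,0],-1],
])

```text
t: 4.97
ee_pos: [616.1, -316.4, 27.7]
orientation: [-2.024, -2.403, 0.0]
ft_force: [-1.1, -0.0, -1.9]
width: 14.0
grasp_force: 30.0
```

Run:
```python
from h import *
o=sensors.get_obs();print(o['ee_pos'],o['orientation'],o['width'],o['ft_force'],o['grasp_force'])
d=cam('top'); P=cloud(d); X,Y,Z=P[...,0],P[...,1],P[...,2]
k=(abs(X-605)<65)&(Y>-290)&(Y<-165)&(Z>38)&(Z<55)&~mask(d,'red'); B=blob(d,k,47); print(rect(B))
# tray offset from TCP, in tray axes
```

```text
[ 616.07146325 -316.44919392   27.66894179] [-2.02408373e+00 -2.40254077e+00  1.00087121e-04] 14.0451274215289 [-1.09928595 -0.04734448 -1.85597586] 29.970180988311768
[array([ 602.2, -237.4]), array([ 72.6, 105.4]), np.float64(9.4)]
```

>>> servo_tool([
  [[-0.0038,0.02,0],[0,0,-1.4],-1],
  [[-0.0038,0.035,0],[0,0,-1.4],-1],
  [[-0.0038,0.038,0],[0,0,-1.4],-1],
  [[-0.0038,0.038,0],[0,0,-1.4],-1],
  [[-0.0038,0.038,0],[0,0,-1.4],-1],
  [[-0.0038,0.038,0],[0,0,-1.4],-1],
  [[-0.0038,0.038,0],[0,0,-1.4],-1],
  [[-0.0038,0.03,0],[0,0,-1.4],-1],
])

```text
t: 5.68
ee_pos: [585.2, -39.0, 27.7]
orientation: [-2.249, -2.193, 0.0]
ft_force: [1.1, 0.4, -1.4]
width: 14.3
grasp_force: 30.0
```

>>> servo_tool([
  [[0,0.02,0],[0,0,0],-1],
  [[0,0.008,0],[0,0,0],-1],
  [[0,0,0],[0,0,0],-1],
  [[0,0,0],[0,0,0],-1],
  [[0,0,0],[0,0,0],-1],
  [[0,0,0],[0,0,0],-1],
  [[0,0,0],[0,0,0],-1],
  [[0,0,0],[0,0,0],-1],
])

```text
t: 6.35
ee_pos: [585.7, -14.5, 27.6]
orientation: [-2.251, -2.192, 0.0]
ft_force: [-0.8, -0.1, -1.6]
width: 13.9
grasp_force: 30.0
```

Run:
```python
from h import *
o=sensors.get_obs();print(o['ee_pos'],o['orientation'],o['width'],o['ft_force'])
d=cam('top'); P=cloud(d); X,Y,Z=P[...,0],P[...,1],P[...,2]
k=(abs(X-590)<60)&(Y>10)&(Y<135)&(Z>38)&(Z<56)&~mask(d,'red'); B=blob(d,k,48); print(rect(B))
k=(X>400)&(X<690)&(Y>140)&(Y<280)&(Z>70)&(Z<86); B=blob(d,k,78); print('board',rect(B))
m=mask(d,'red')&(Z>70)&(Z<90)&(abs(X-592)<40)&(Y>160); v,u=np.where(m); print('marker',onplane(d,np.c_[u,v],81).mean(0).round(1))
cv2.imwrite('pics/t2.png',cv2.resize(d['color'][90:290,160:400],None,fx=3,fy=3))
```

```text
[585.74639583 -14.45897951  27.61557017] [-2.25052867e+00 -2.19188582e+00  1.14462895e-04] 13.91188991049373 [-0.80206108 -0.08429646 -1.64464381]Traceback (most recent call last):
  File "<stdin>", line 4, in <module>
  File "h.py", line 30, in blob
    n,l,s,ce=cv2.connectedComponentsWithStats(k.astype(np.uint8)); i=1+np.argmax(s[1:,4]); v,u=np.where(l==i)
                                                                       ~~~~~~~~~^^^^^^^^^
    return _wrapfunc(a, 'argmax', axis=axis, out=out, **kwds)
    return bound(*args, **kwds)
ValueError: attempt to get argmax of an empty sequence
```

The arm hides the tray from the top camera, so I'll use the scene view.

Run:
```python
from h import *
d=cam('scene'); P=cloud(d); X,Y,Z=P[...,0],P[...,1],P[...,2]
k=(abs(X-590)<60)&(Y>-5)&(Y<135)&(Z>40)&(Z<56)&~mask(d,'red')
if k.any(): B=blob(d,k,48); print(rect(B))
m=mask(d,'red')&(Z>70)&(Z<90)&(abs(X-592)<40)&(Y>160)&(Y<240); v,u=np.where(m); print('marker',onplane(d,np.c_[u,v],81).mean(0).round(1))
cv2.imwrite('pics/s2.png',cv2.resize(d['color'][140:320,270:480],None,fx=3,fy=3))
```

```text
[array([592.2,  68.3]), array([102.8,  78. ]), np.float64(88.0)]
marker [593.7 198.4  81. ]
```

View pics/s2.png

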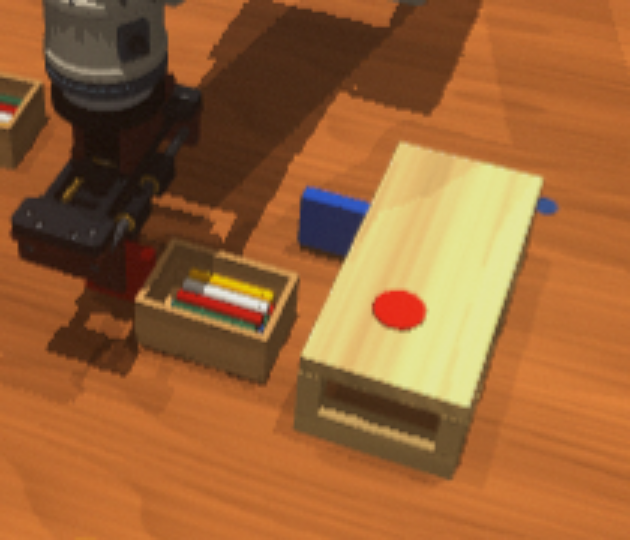

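The crop shows the held tray at about (217,310), lined up with the bay below the red disc at (398,310) and clear of the blue fin at (335,220). I'll enter the bay.

>>> servo_tool([
  [[0,0.014,0],[0,0,0],-1],
  [[0,0.014,0],[0,0,0],-1],
  [[0,0.014,-0.001],[0,0,0],-1],
  [[0.001,0.014,0],[0,0,0],-1],
  [[0,0.014,-0.001],[0,0,0],-1],
  [[0,0.014,0],[0,0,0],-1],
  [[0.001,0.014,0],[0,0,0],-1],
  [[0,0.006,0],[0,0,0],-1],
])

```text
t: 7.12
ee_pos: [587.9, 93.0, 25.7]
orientation: [2.247, 2.195, 0.001]
ft_force: [0.3, 0.1, -2.2]
width: 13.7
grasp_force: 30.0
```

>>> servo_tool([
  [[0,0.005,0],[0,0,0],-1],
  [[0,0.005,0],[0,0,0],-1],
  [[0,0.005,-0.001],[0,0,0],-1],
  [[0,0.004,0],[0,0,0],-1],
  [[0,0.003,0],[0,0,0],-1],
  [[0,0.002,0],[0,0,0],-1],
  [[0,0,0],[0,0,0],-1],
  [[0,0,0],[0,0,0],-1],
])

```text
t: 7.78
ee_pos: [587.7, 114.4, 24.7]
orientation: [-2.249, -2.193, 0.0]
ft_force: [0.1, -0.2, -2.0]
width: 14.1
grasp_force: 30.0
```

>>> servo_tool([
  [[0,0.001,-0.0005],[0,0,0],-1],
  [[0,0.001,0],[0,0,0],-1],
  [[0,0.001,0],[0,0,0],-1],
  [[0,0,0],[0,0,0],-1],
  [[0,0.001,0],[0,0,0],-1],
  [[0,0,0],[0,0,0],-1],
  [[0,0,0],[0,0,0],-1],
  [[0,0,0],[0,0,0],-1],
])

```text
t: 8.45
ee_pos: [587.6, 117.9, 24.2]
orientation: [2.249, 2.193, -0.001]
ft_force: [-0.2, -4.1, 0.9]
width: 13.6
grasp_force: 30.0
```

Run:
```python
from h import *
o=sensors.get_obs();print(o['ee_pos'],o['ft_force'],o['width'])
```

```text
[587.58243591 117.91550672  24.19012875] [-0.19413721 -4.09277767  0.93108486] 13.599632459194858
```

The -4 N on y is contact with the stop where expected. I'll back off a hair to unload, release, and rise.

>>> servo_tool([
  [[0,-0.0005,-0.0005],[0,0,0],-1],
  [[0,0,0],[0,0,0],-0.5],
  [[0,0,0],[0,0,0],0],
  [[0,0,0],[0,0,0],0],
  [[0,0,0],[0,0,0],0],
  [[0,0,0],[0,0,0],0],
  [[0,0,0],[0,0,0],0],
  [[0,0,0],[0,0,0],0],
])

```text
t: 9.12
ee_pos: [587.8, 118.1, 23.7]
orientation: [2.249, 2.194, 0.0]
ft_force: [0.2, -0.6, -0.7]
width: 43.8
grasp_force: 0.0
```

>>> servo_tool([
  [[0,0,0.01],[0,0,0],0],
  [[0,0,0.02],[0,0,0],0],
  [[0,0,0.03],[0,0,0],0],
  [[0,0,0.035],[0,0,0],0],
  [[0,-0.02,0.035],[0,0,0],0],
  [[0,-0.04,0],[0,0,0],0],
  [[0,-0.04,0],[0,0,0],0],
  [[0,-0.04,0],[0,0,0],0],
])

```text
t: 9.78
ee_pos: [588.2, -23.0, 155.7]
orientation: [2.246, 2.194, 0.003]
ft_force: [0.1, 0.3, -0.7]
width: 44.6
grasp_force: 0.0
```

>>> servo_tool([
  [[0,-0.04,0],[0,0,0],0],
  [[0,-0.04,0],[0,0,0],0],
  [[0,-0.04,0],[0,0,0],0],
  [[0,-0.04,0],[0,0,0],0],
  [[0,-0.04,0],[0,0,0],0],
  [[0,-0.03,0],[0,0,0],0],
  [[0,0,0],[0,0,0],0],
  [[0,0,0],[0,0,0],0],
])

```text
t: 10.45
ee_pos: [587.4, -253.6, 154.2]
orientation: [2.252, 2.19, 0.0]
ft_force: [-0.6, 0.5, 0.0]
width: 43.9
grasp_force: 0.0
```

Run:
```python
from h import *
o=sensors.get_obs();print(o['ee_pos'],o['ft_force'],o['width'])
for n in('top','scene'):
    d=cam(n)
    for c,x,y in(('red',590,120),('blue',478,122)):
        Q=handle(d,c,x,y,r=45)
        if len(Q)>20: print(n,c,len(Q),axis(Q),rect(Q))
cv2.imwrite('pics/s3.png',cv2.resize(d['color'][140:320,270:480],None,fx=3,fy=3))
```

```text
[ 587.39040399 -253.60088743  154.19063748] [-0.5910045   0.50315798  0.04774176] 43.87617233153328
top red 218 (array([586.3, 120.3,  60. ]), np.float64(87.42)) [array([586.8, 119.6]), array([54.9, 13.6]), np.float64(88.8)]
top blue 203 (array([476.3, 121.9,  60. ]), np.float64(87.72)) [array([476.8, 121.1]), array([53.6, 13. ]), np.float64(88.9)]
scene red 140 (array([592.3, 120.9,  60. ]), np.float64(88.8)) [array([593. , 120.9]), array([48.4, 18.3]), np.float64(88.8)]
scene blue 89 (array([481.2, 124.2,  60. ]), np.float64(89.09)) [array([481.3, 124. ]), array([49.1, 13.9]), np.float64(88.4)]
```

View pics/s3.png

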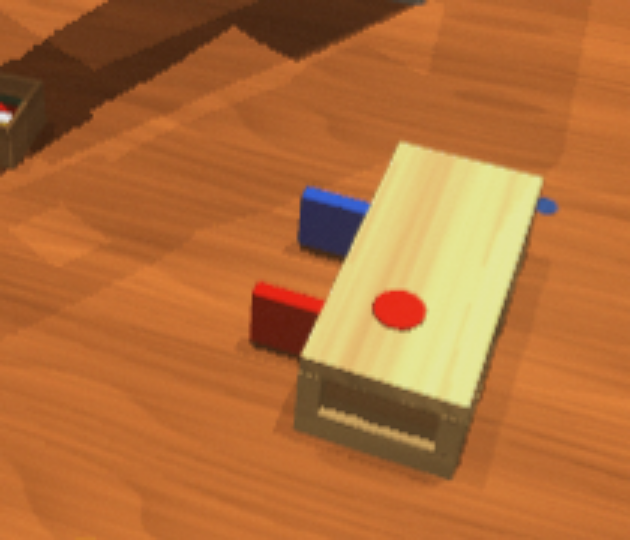

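The crop shows the red handle at (288,320) beside the blue one at (335,220), parallel to it and level along the bay. It sits about 111 mm from blue, against 112 nominal. The tray is home and the blue tray has not moved.

```bash
python3 -c "
from workcell import close_job; print(close_job())"
```

```text
the job is handed in; nothing more can be done
None
```

I slid the red-handled tray into the free bay until it touched the stop, released it, and handed the job in at about 10.5 s; the last camera views show it straight and centred, the blue tray has not moved, and I never went near the yellow one.

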